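Pack two finished stones into a fitted case

TASK

Pack the presentation case: put the two loose gilt-lined black stones lying on the bench, the round one and the rectangular one, into the wooden nests that match their shapes, so that each lies flat, boss up and fully home on the felt. Set the stones down, do not let them drop, and leave the square stone in its nest and everything else on the bench where it is.

Things in the scene. Friction and masses are not known exactly. Their poses are not given: they have to be found in the camera images.
- round_stone: Loose round stone, near-black slate, gilt (brass) rings: a disc 70 mm across and 16 mm thick, its foot chamfered 5 mm, with a round boss 36 mm across and 16 mm high on top (32 mm in all), 0.2 kg. Starts flat on the bench, boss up. Origin: centre of the underside; z points up through the boss. Brittle: a fall over 10 mm is a drop.
- rect_stone: Loose rectangular stone, near-black slate, gilt lines: a slab 90 mm (x) by 56 mm (y) and 16 mm thick, its foot chamfered 5 mm, with a rectangular boss 56 mm (x) by 30 mm (y) and 16 mm high centred on top (32 mm in all), 0.3 kg. Starts flat on the bench, boss up. Origin: centre of the underside; z points up through the boss. Brittle: a fall over 10 mm is a drop.
- square_stone: Finished square stone already lying in its nest, to be left there: near-black, gilt-lined slab 54 by 54 by 16 mm with a 28 by 28 mm boss 16 mm high. Origin: centre of the underside.
- case: The presentation case, fixed: an open black lacquered tray 124 mm (x) by 268 mm (y) outside, rim 24 mm above the bench with a gilt line, holding three pale beech nest blocks side by side along its y, 85 mm from centre to centre, in any order; the blocks' tops are 23 mm above the bench. Origin: centre of the underside, at bench height.
- round_nest (a point): Centre of the red felt floor of the round pocket, 11 mm above the bench: 75 mm across, 12 mm deep, straight walls. z up; axes parallel to the case's. A seated stone's underside lies at this point, and its disc then stands 4 mm proud of the block.
- rect_nest (a point): Centre of the red felt floor of the rectangular pocket, 11 mm above the bench: 95 mm along this point's x (the case's x) by 61 mm along its y, 12 mm deep, straight walls. z up. A seated stone's underside lies at this point, its slab 4 mm proud of the block.
- square_nest (a point): Centre of the red felt floor of the square pocket (59 by 59 mm, 12 mm deep), 11 mm above the bench, occupied by the square stone.
- large_dish: Bystander: a plain grey unfinished round stone, 96 mm across with a 52 mm boss, 32 mm high, no gilt; too large for any nest. Origin: centre of the underside.
- blank_stone: Bystander: a plain grey unfinished stepped rectangular stone 130 by 85 mm, 32 mm high, on a dark granite slab 150 by 210 by 28 mm. Origin: centre of the underside.
- polishing_block: Bystander: a black hand polishing block 110 by 48 by 30 mm with one sloping end, lying on the bench. Origin: centre of the underside.
- oil_bottle: Bystander: a small amber bottle with black cap, 42 mm across, 85 mm high. Origin: centre of the underside.
- scriber: Bystander: a white pen-like scriber with a steel point, about 130 mm long, 9 mm thick, lying on the bench between the robot and the stones. Origin: centre of the underside of its handle; x towards the point.
Mind the look-alikes: they are no part of the job. What is shaped like the rect_stone but green is not meant. What is shaped like the round_stone but orange is not meant.

How it is judged:
By the outcome, as a careful person would: the job done as asked, in the order asked, and still so for the second after the job is handed in, with the robot touching nothing.
It also fails if it takes over 61 s, if anything falls off the work surface, if the arm or the gripper's body presses on something with over 40 N, if the wrist force passes 120 N, or if a joint passes its speed limit or range.

ROBOT

A 6-joint arm with a two-finger parallel gripper is mounted at the origin on the work surface. World frame = base frame: x ahead of the robot, y to its left, z up, the work surface at z = 0. Lengths are in m, angles in rad, forces in N, time in s.
With the tool pointing down it reaches from about 0.35 to 0.925 m from the base axis. Payload 6.4 kg.
Tool frame: the origin (TCP) lies at the very end of the fingers, on their centre line; the grasp point (between the pads) lies robot.grip_depth behind it (robot.grip_depth is the distance from the TCP to the grasp point, in m); z points along the fingers, y is the line along which they close (so a half turn about z gives the same grasp; the last joint's range is limited). The gripper opens to 85 mm and grips with 20 to 120 N. Pads are 22 mm wide; open, the fingers measure 114 mm over their backs; the gripper's body (76 mm by 85 mm) begins 54 mm behind the grasp point. The pads swing forward as they close: fully open they stand 13 mm farther back than shut.
Start: joints at [1.142, 0.245, 1.558, -0, 1.339, -0.174], TCP at [0.164, 0.629, 0.231] pointing down, gripper open.
Joint ranges: [-3.13, 3.13], [-1.02, 2.26], [0.13, 2.54], [-0.95, 4.09], [0.21, 2.88], [-2.74, 2.74]. Speed limits (rad/s): [2.57, 2.57, 3.14, 3.14, 3.14, 3.14].

INTERFACE

Orientations are given as a 3x3 rotation matrix whose columns are the frame's x, y, z axes.
In Python, from workcell import robot gives the robot as it stands. The module is installed in compiled form; this text tells all that it offers.
- The arm moves only by the tool drive_tool, never from a script. Its argument "motion" is one flat list of numbers, 6 for each row, row after row: the shift along the tool's x, y, z in cm, then the turn, a rotation vector about the tool's x, y, z in rad. In form: [x, y, z, wx, wy, wz, x, y, z, wx, wy, wz, ...]. A call has 1 to 12 rows; each row shifts and turns the commanded pose from where the row before left it, along the tool's axes as they then stand; what a row does not reach is not made up. A row lasts 1/10 s, in which the tool goes at most 50 mm and 8.59 degrees, less where a joint would pass 70% of its speed; a pose out of reach is approached as far as the arm can. A call is refused whole if a number of a shift passes 5 or a number of a turn 0.15, either way. A call with a gripper value outside its range is refused whole. "grip" is the closure, from -1 (fully open) to 1 (shut), set as the call begins (left out, the last holds). The fingers move at their own pace and stop on an object; "newtons" is the grip in N (left out, the last holds). Time passes only in rows, so rows that do not move let the fingers close. It gives the time, the measured TCP pose, the force, the opening and the grip force at its end, in the units of the state.
- robot.get_obs(): the state, without advancing time (a new reading comes with each control period).
- robot.capture(name): name is "scene" or "top" or "wrist"; returns a dict with "img" (480x640x3 uint8, blue, green, red), "fov_y" (degrees; the focal length in pixels is half the picture's height over the tangent of half this angle, whatever the lens; pixels are square), "cx", "cy" (the principal point, pixels), "xyz" and "attitude" of the camera in the world. Camera axes: x right, y up, looking along -z (the intrinsics and any distortion apply to the point x, -y, -z); pixel columns grow to the right and rows downward; lengths in m; the calibration is good to about 2 mm. A picture is of the moment at which its call begins. There is no depth.
- robot.hand_in(): hands the job in; it is judged then, once.
Trained networks look in a picture, given as the dict that the camera call returned (one of the last four; its "shot" number tells which), for a name from the list of things; names that differ only in an ending like _2 or _b are one class to them, and where a whole thing is asked for, a point or a joint stands for the part that bears it (a point fixed in the world has none). Each returns a list of dicts, best first, with "confidence" (0 to 1); they miss things now and then, are a little off and sometimes report something else, mostly with a low value. They report only what shows in the picture. A call takes as long as a camera call. They do not tell look-alikes from the thing itself.
- robot.search_frame(picture, target): "extent" ([left, top, width, height] in pixels, round what is visible of it).
- robot.trace(picture, target): "pixels" (480x640 bool, what is visible of it) and "extent" ([left, top, width, height] in pixels, round what is visible of it).
- robot.landmark_of(picture, target): "uv" ([column, row] in pixels: a listed point, or the origin of a listed thing).
The state is a dict: "clock": time; "q": joint angles; "joint_velocities": joint speeds; "joint_torque": joint torques, N m; "eef_pos": TCP position; "orientation": TCP orientation; "force": force on the tool from outside, world axes, zero at the start; "torque": the same for the moment, N m; "finger_gap": opening from 0.0 (shut) to 1.0 (fully open); "grasp_force": force on a finger pad.
Only numpy, scipy, OpenCV 4.12 (cv2) and the standard library are available. Lean on these libraries where they do the work, as an engineer would, in place of code of your own. Each camera call takes 0.05 s, during which the arm holds its last target. There are 200 camera calls.

## Working session

There is one attempt and no reset: what is moved stays moved. The work goes in short steps, Python scripts to look and compute and a tool call to move; the robot and the scene stay as the last step left them, time stands still between calls to the robot, and variables do not carry over. Pictures are saved under pics/ and viewed, at most 10 in all, crops included, and the job is handed in when it is done.

Besides the shell and the picture viewer there is one more tool, called after "Request:" as name(argument=value, ...) on one line, values as JSON. drive_tool: Moves the arm, as the interface text tells. Its arguments: {"type":"object","properties":{"motion":{"type":"array"},"grip":{"type":"number"},"newtons":{"type":"number"}},"required":["motion"]}

```bash
mkdir -p pics; cat > h.py <<'E'
import numpy as np, cv2
from workcell import robot
def ray(c,uv):
    f=240/np.tan(np.radians(c["fov_y"])/2)
    d=np.array([(uv[0]-c["cx"])/f,-(uv[1]-c["cy"])/f,-1.])
    return np.array(c["xyz"]),np.array(c["attitude"]).reshape(3,3)@d
def at(c,uv,z):
    o,d=ray(c,uv); return o+d*(z-o[2])/d[2]
def px(c,p):
    f=240/np.tan(np.radians(c["fov_y"])/2)
    d=np.array(c["attitude"]).reshape(3,3).T@(np.array(p)-np.array(c["xyz"]))
    return np.array([c["cx"]-f*d[0]/d[2],c["cy"]+f*d[1]/d[2]])
E
python3 - <<'E'
from h import *
for n in ["scene","top"]:
    c=robot.capture(n); cv2.imwrite(f"pics/{n}0.png",c["img"])
    print(n,{k:v for k,v in c.items() if k!="img"})
    for t in ["round_stone","rect_stone","round_nest","rect_nest","square_nest","case"]:
        print(t,[(np.round(r["uv"],1).tolist(),round(r["confidence"],2),np.round(at(c,r["uv"],.011 if "nest" in t else 0),3).tolist()) for r in robot.landmark_of(c,t)][:4])
print(robot.grip_depth,robot.get_obs())
E
```

```text
scene {'fov_y': 45.828760224812136, 'cx': 320.49912181164717, 'cy': 243.98154715479203, 'xyz': array([ 1.32881685, -0.71858115,  0.78149147]), 'attitude': array([[ 0.63963135, -0.42855461,  0.63813219],
       [ 0.76864249,  0.36498596, -0.52533225],
       [-0.00777573,  0.82651449,  0.56286174]]), 'shot': 1}
round_stone [([399.8, 211.3], 0.83, [0.461, 0.271, 0.0]), ([438.2, 204.4], 0.78, [0.503, 0.376, 0.0])]
rect_stone [([365.2, 233.4], 0.85, [0.479, 0.126, 0.0]), ([340.0, 204.0], 0.58, [0.328, 0.175, 0.0])]
round_nest [([292.2, 264.1], 0.68, [0.476, -0.101, 0.011])]
rect_nest [([243.0, 301.1], 0.89, [0.514, -0.26, 0.011]), ([402.4, 210.3], 0.21, [0.474, 0.266, 0.011])]
square_nest [([273.5, 281.1], 0.76, [0.5, -0.171, 0.011])]
case []
top {'fov_y': 48.26654552870612, 'cx': 320.9115689722327, 'cy': 235.18904913998568, 'xyz': array([ 0.46342207, -0.03319263,  1.25569379]), 'attitude': array([[-0.02782895,  0.9978979 , -0.05852634],
       [-0.9994899 , -0.02686011,  0.01727614],
       [ 0.0156678 ,  0.05897726,  0.99813636]]), 'shot': 2}
round_stone [([180.3, 270.4], 0.89, [0.464,
[... 691 characters left out ...]
.33872766e+00, -1.74106333e-01]), 'joint_velocities': array([ 0.00075869,  0.00166253,  0.00035538, -0.00160355,  0.00019013,
        0.00148515]), 'joint_torque': array([-1.26312607e-04, -4.29387045e+01, -3.26365328e+01, -9.21278115e-05,
        2.69562715e-04, -1.69764439e-05]), 'eef_pos': array([0.16386812, 0.62901454, 0.231308  ]), 'orientation': array([[-9.67703770e-01,  2.52090090e-01,  1.46492362e-05],
       [ 2.52090090e-01,  9.67703770e-01, -1.25232957e-05],
       [-1.73331198e-05, -8.42591320e-06, -1.00000000e+00]]), 'force': array([0.3262836 , 0.95261992, 0.07368441]), 'torque': array([-0.00047858,  0.01067979, -0.07507679]), 'grasp_force': 0.0, 'finger_gap': 0.9992984348291586}
```

View pics/top0.png

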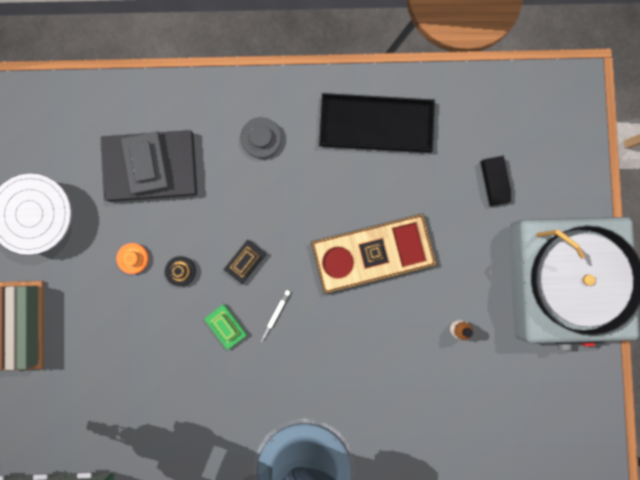

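View pics/scene0.png

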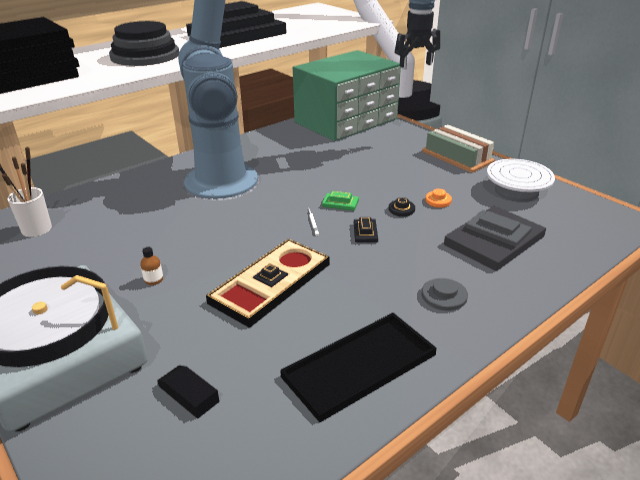

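The near-black gilt stones are the round one at (180,271) and the rectangular one at (245,262). Candidates in the top view:
- **Round:** black with gilt at (180,271), orange at (132,259), large grey dish at (262,138). I choose the black one.
- **Rectangular:** black with gilt at (245,262), green at (225,327), grey blank at (148,162), black polishing block at (496,181). I choose the gilt-lined black one.
- **Case:** centre at (373,253), with nests in the order round, square, rectangular.

Next I move over the stones for a close wrist view.

Request:
drive_tool(motion=[-3.1,-2.2,0,0,0,0,-3.1,-2.2,0,0,0,0,-3.1,-2.2,0,0,0,0,-3.1,-2.2,0,0,0,0,-3.1,-2.2,0,0,0,0,-3.1,-2.2,0,0,0,0,-3.1,-2.2,0,0,0,0,-3.1,-2.2,0,0,0,0,-3.1,-2.2,0,0,0,0,-3.1,-2.2,0,0,0,0,-3.1,-2.2,0,0,0,0,-3,-2.2,0,0,0,0])

```text
clock: 1.9
eef_pos: [0.4572, 0.2787, 0.2316]
orientation: [[-0.968, 0.252, 0.001], [0.252, 0.968, 0.0], [-0.001, 0.0, -1.0]]
force: [0.7, 0.2, 0.4]
finger_gap: 1.0
grasp_force: 0.0
```

```bash
python3 - <<'E'
from h import *
c=robot.capture("wrist"); cv2.imwrite("pics/w1.png",c["img"])
print({k:v for k,v in c.items() if k!="img"}); o=robot.get_obs(); print(o["clock"],o["eef_pos"],o["orientation"],o["force"])
for t in ["round_stone","rect_stone"]:
    print(t,[(np.round(r["uv"],1).tolist(),round(r["confidence"],2),np.round(at(c,r["uv"],0),3).tolist()) for r in robot.landmark_of(c,t)][:4])
E
```

```text
{'fov_y': 64.67376726610793, 'cx': 322.89822649602246, 'cy': 239.22048935699183, 'xyz': array([0.38252961, 0.29862037, 0.3752744 ]), 'attitude': array([[ 2.52115411e-01, -9.22179086e-01, -2.93297719e-01],
       [ 9.67696816e-01,  2.39995794e-01,  7.72327149e-02],
       [-8.32175657e-04, -3.03294826e-01,  9.52896404e-01]]), 'shot': 3}
1.95 [0.46026019 0.27528811 0.23170902] [[-0.96667711  0.25598345  0.00280155]
 [ 0.25597756  0.96668    -0.00229375]
 [-0.00329537 -0.00150018 -0.99999344]] [ 1.95025431 -2.86289255  0.54469051]
round_stone [([320.2, 207.2], 0.88, [0.464, 0.274, 0.0]), ([431.0, 213.4], 0.68, [0.499, 0.381, 0.0])]
rect_stone [([177.9, 98.9], 0.79, [0.332, 0.172, 0.0]), ([186.1, 259.3], 0.75, [0.483, 0.123, 0.0])]
```

View pics/w1.png

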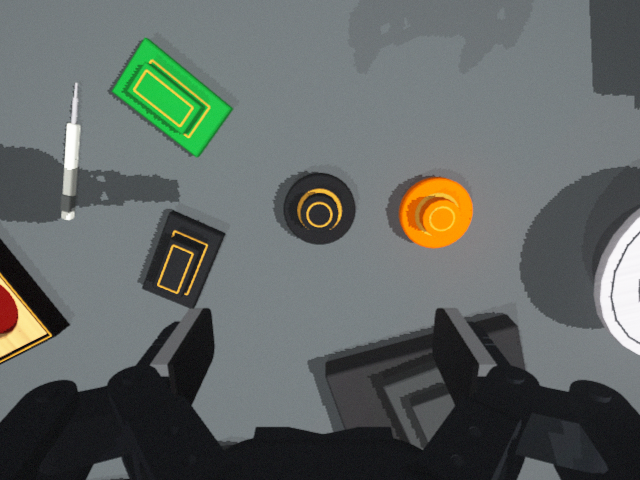

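The wrist view confirms the black gilt round stone at (320,208) and the rectangular one at (183,258). The orange stone is at (436,212) and the green at (172,98). Now I measure precisely from the gilt lines and the dark outlines.

```bash
cat >> h.py <<'E'
def gilt(c,box,z=.032):
    x,y,w,h=box; im=c["img"][y:y+h,x:x+w].astype(int)
    m=((im[...,2]-im[...,0])>60)&(im[...,2]>90)
    n,l,s,ce=cv2.connectedComponentsWithStats(m.astype(np.uint8),connectivity=8)
    for i in range(1,n):
        if s[i,4]<25: continue
        v,u=np.nonzero(l==i)
        P=np.array([at(c,(a+x,b+y),z)[:2] for a,b in zip(u,v)])
        r=cv2.minAreaRect((P*1000).astype(np.float32)); e=cv2.minEnclosingCircle((P*1000).astype(np.float32))
        print(" gilt",s[i].tolist(),"rect",np.round(r[0],1),np.round(r[1],1),round(r[2],1),"circ",np.round(e[0],1),round(e[1],1))
E
python3 - <<'E'
from h import *
c=robot.capture("wrist"); print(robot.get_obs()["eef_pos"],c["xyz"])
gilt(c,(280,165,85,85)); gilt(c,(135,200,95,115))
for t in ["round_stone","rect_stone"]:
  for r in robot.trace(c,t)[:2]:
    k=cv2.findContours(r["pixels"].astype(np.uint8),cv2.RETR_EXTERNAL,cv2.CHAIN_APPROX_NONE)[0]; k=max(k,key=len)[:,0]
    for z in (.005,.016):
      P=np.array([at(c,p,z)[:2]*1000 for p in k],np.float32); q=cv2.minAreaRect(P); print(t,z,np.round(q[0],1),np.round(q[1],1),q[2])
E
```

```text
[0.45655919 0.2796506  0.23132271] [0.38280287 0.29886916 0.37517573]
 gilt [17, 23, 45, 40, 393] rect [457.3 275.5] [41.3 36.2] 71.1 circ [460.  274.7] 21.0
 gilt [26, 37, 27, 26, 214] rect [464.  273.3] [24.2 23.9] 75.2 circ [463.7 273.3] 12.5
 gilt [36, 30, 38, 66, 274] rect [477.1 131.1] [35.2 60.3] 50.0 circ [476.8 131. ] 33.8
 gilt [22, 44, 37, 51, 366] rect [481.4 123.3] [22.9 49.1] 49.7 circ [481.3 122.9] 26.3
round_stone 0.005 [465.6 272.3] [72.1 71.9] 29.61028480529785
round_stone 0.016 [463.1 273.1] [70.  69.7] 29.610977172851562
round_stone 0.005 [498.5 384.3] [72.8 72. ] 75.22340393066406
round_stone 0.016 [495.1 381.7] [70.6 69.8] 75.22293090820312
rect_stone 0.005 [483.  120.2] [60.2 98.1] 50.048274993896484
rect_stone 0.016 [480.  125.5] [58.4 95.2] 50.04829025268555
rect_stone 0.005 [331.6 168.2] [95.5 60.1] 36.01312255859375
rect_stone 0.016 [333.1 172.1] [92.7 58.4] 36.01309585571289
```

Request:
drive_tool(motion=[-0.86,-0.44,0,0,0,0,0,0,4,0,0,0,0,0,4,0,0,0,0,0,4,0,0,0,0,0,3.5,0,0,0,0,0,2.5,0,0,0,0,0,0.5,0,0,0,0,0,0,0,0,0,0,0,0,0,0,0], grip=-0.2, newtons=40)

```text
clock: 3.1
eef_pos: [0.4648, 0.2742, 0.048]
orientation: [[-0.968, 0.251, 0.003], [0.252, 0.968, 0.001], [-0.003, 0.002, -1.0]]
force: [0.4, -0.1, 0.4]
finger_gap: 0.599
grasp_force: 0.0
```

```bash
python3 - <<'E'
from h import *
c=robot.capture("wrist"); cv2.imwrite("pics/w2.png",c["img"])
o=robot.get_obs(); print(o["clock"],o["eef_pos"],o["force"],o["finger_gap"])
E
```

```text
3.15 [0.46499826 0.27428176 0.04827241] [ 0.26401056 -0.30070052  0.26795885] 0.6006993959486241
```

View pics/w2.png

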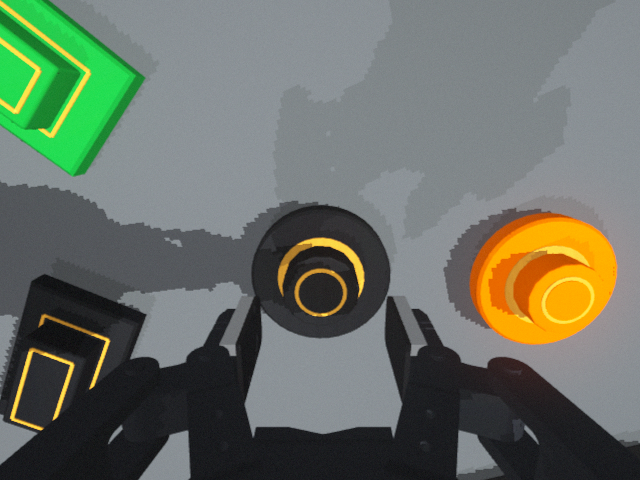

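The boss is centred between the fingertips, with the stone at (320,293) and the tips near x = 248 and x = 397. I descend gently and watch the force.

Request:
drive_tool(motion=[0,0,1,0,0,0,0,0,0.9,0,0,0,0,0,0.5,0,0,0,0,0,0.2,0,0,0,0,0,0,0,0,0])

```text
clock: 3.65
eef_pos: [0.4632, 0.2735, 0.0197]
orientation: [[-0.968, 0.252, -0.001], [0.252, 0.968, -0.0], [0.001, -0.001, -1.0]]
force: [-0.3, 0.0, 0.9]
finger_gap: 0.599
grasp_force: 0.0
```

Request:
drive_tool(motion=[0,0,0.1,0,0,0,0,0,0.1,0,0,0,0,0,0,0,0,0])

```text
clock: 3.95
eef_pos: [0.4636, 0.2736, 0.0184]
orientation: [[-0.968, 0.252, 0.0], [0.252, 0.968, 0.0], [-0.0, 0.0, -1.0]]
force: [-0.0, 0.4, 0.2]
finger_gap: 0.601
grasp_force: 0.0
```

Request:
drive_tool(motion=[0,0,0,0,0,0,0,0,0,0,0,0,0,0,0,0,0,0,0,0,0,0,0,0,0,0,0,0,0,0,0,0,0,0,0,0], grip=1, newtons=50)

```text
clock: 4.55
eef_pos: [0.4638, 0.2737, 0.0188]
orientation: [[-0.968, 0.252, 0.001], [0.252, 0.968, 0.0], [-0.001, 0.0, -1.0]]
force: [-0.9, -1.7, 5.0]
finger_gap: 0.394
grasp_force: 50.0
```

Request:
drive_tool(motion=[0,0,-0.5,0,0,0,0,0,-1.5,0,0,0,0,0,-3,0,0,0,0,0,-4,0,0,0,0,0,-4,0,0,0,0,0,-3,0,0,0,0,0,-1.5,0,0,0,0,0,-0.5,0,0,0])

```text
clock: 5.35
eef_pos: [0.4641, 0.2739, 0.2002]
orientation: [[-0.968, 0.252, 0.003], [0.252, 0.968, 0.001], [-0.003, 0.002, -1.0]]
force: [0.8, 0.5, -2.6]
finger_gap: 0.393
grasp_force: 50.2
```

Request:
drive_tool(motion=[-0.5,-1.2,0,0,0,0,-1.2,-2.6,0,0,0,0,-1.8,-4,0,0,0,0,-1.9,-4.2,0,0,0,0,-1.9,-4.2,0,0,0,0,-1.9,-4.2,0,0,0,0,-1.9,-4.2,0,0,0,0,-1.9,-4.2,0,0,0,0,-1.9,-4.2,0,0,0,0,-1.8,-4,0,0,0,0,-1.3,-2.8,0,0,0,0,-0.6,-1.4,0,0,0,0])

```text
clock: 6.55
eef_pos: [0.5381, -0.1747, 0.1956]
orientation: [[-0.967, 0.255, -0.004], [0.255, 0.967, 0.002], [0.004, 0.001, -1.0]]
force: [-0.2, 0.2, -2.8]
finger_gap: 0.393
grasp_force: 50.4
```

Request:
drive_tool(motion=[0,0,0,0,0,0,0,0,0,0,0,0,0,0,0,0,0,0])

```text
clock: 6.85
eef_pos: [0.5391, -0.1706, 0.1975]
orientation: [[-0.968, 0.251, -0.001], [0.251, 0.968, 0.001], [0.002, 0.001, -1.0]]
force: [0.2, 0.9, -2.2]
finger_gap: 0.394
grasp_force: 50.4
```

```bash
python3 - <<'E'
from h import *
c=robot.capture("wrist"); cv2.imwrite("pics/w3.png",c["img"])
print(robot.get_obs()["eef_pos"],c["xyz"])
h=cv2.cvtColor(c["img"],cv2.COLOR_BGR2HSV)
m=(((h[...,0]<8)|(h[...,0]>172))&(h[...,1]>140)&(h[...,2]>50)).astype(np.uint8)
n,l,s,ce=cv2.connectedComponentsWithStats(m)
for i in range(1,n):
    if s[i,4]>800: print(s[i],ce[i],at(c,ce[i],.011))
for t in ["round_nest","rect_nest","square_nest","case"]:
    print(t,[(np.round(r["uv"],1).tolist(),round(r["confidence"],2),np.round(at(c,r["uv"],.011 if "nest" in t else 0),4).tolist()) for r in robot.landmark_of(c,t)][:2])
gilt(c,(0,0,640,300),.024)
E
```

```text
[ 0.53931077 -0.17058587  0.19777636] [ 0.464663   -0.15092217  0.34134427]
[ 352   62   90   95 6647] [396.53437641 108.83406048] [ 0.4717348  -0.09024262  0.011     ]
[ 162  141  111  122 6859] [217.18588716 201.39495553] [ 0.50814526 -0.25911532  0.011     ]
round_nest [([395.4, 110.0], 0.94, [0.4724, -0.0913, 0.011])]
rect_nest [([217.7, 201.8], 0.75, [0.5086, -0.2588, 0.011])]
square_nest [([610.7, 360.1], 0.15, [0.7635, 0.0735, 0.011])]
case [([75.2, 376.9], 0.55, [0.6519, -0.4726, 0.0])]
 gilt [10, 0, 20, 21, 159] rect [ 335.2 -347.8] [ 6.  21.3] 29.9 circ [ 334.1 -348.4] 10.8
 gilt [130, 3, 352, 284, 2875] rect [ 491.9 -174.4] [121.5 266.4] 12.7 circ [ 491.7 -174.3] 145.2
 gilt [138, 13, 336, 268, 37934] rect [ 491.7 -174. ] [111.1 255.3] 12.6 circ [ 491.8 -174.1] 138.6
 gilt [630, 59, 10, 23, 79] rect [490.5  90. ] [ 6.7 16. ] 89.6 circ [490.5  93.4] 8.0
 gilt [277, 133, 55, 57, 454] rect [ 493.1 -174.5] [35.2 35.3] 13.4 circ [ 492.8 -174.6] 23.8
 gilt [286, 147, 35, 34, 320] rect [ 494.5 -175.8] [22.1 22.1] 13.0 circ [ 494.6 -175.7] 14.5
 gilt [275, 261, 96, 38, 1149] rect [ 599.  -186.2] [87.3 36.5] 75.5 circ [ 611.3 -189.4] 43.6
```

View pics/w3.png

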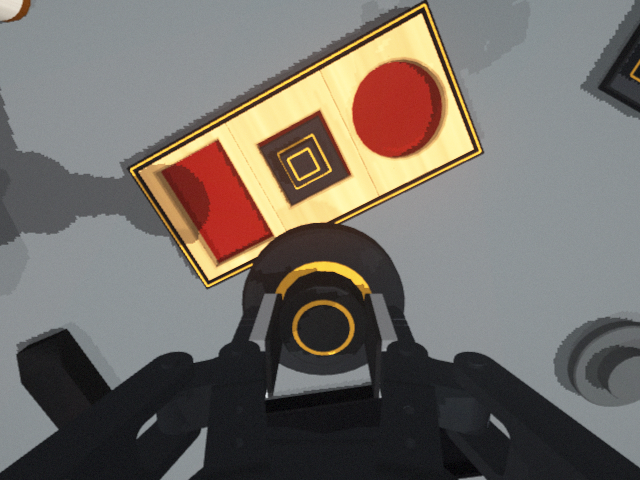

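```bash
python3 - <<'E'
from h import *
c=robot.capture("wrist"); print(robot.get_obs()["eef_pos"]); gilt(c,(285,296,75,64),.211)
E
```

```text
[ 0.53973953 -0.17138797  0.19841206]
 gilt [7, 4, 63, 56, 839] rect [ 540.8 -171.1] [24.4 24.4] 75.5 circ [ 540.7 -171.2] 12.4
```

Request:
drive_tool(motion=[0.7,0.5,0,0,0,0,2.2,1.5,0,0,0,0,2.8,2,0,0,0,0,2.16,1.52,0,0,0,0,0.7,0.5,1,0,0,0,0,0,3,0,0,0,0,0,4,0,0,0,0,0,3.6,0,0,0,0,0,2,0,0,0,0,0,1,0,0,0,0,0,0.3,0,0,0,0,0,0,0,0,0])

```text
clock: 8.35
eef_pos: [0.4726, -0.0925, 0.0498]
orientation: [[-0.968, 0.252, 0.001], [0.252, 0.968, -0.001], [-0.001, -0.0, -1.0]]
force: [-0.2, -0.7, -1.5]
finger_gap: 0.394
grasp_force: 50.4
```

```bash
python3 - <<'E'
from h import *
c=robot.capture("wrist"); o=robot.get_obs(); print(o["eef_pos"],o["orientation"],o["force"]);z=o["eef_pos"][2]+.0132
gilt(c,(285,296,75,64),z); cv2.imwrite("pics/w4.png",c["img"])
E
```

```text
[ 0.47303679 -0.09264763  0.05038663] [[-9.67700469e-01  2.52094189e-01  2.07881754e-03]
 [ 2.52092605e-01  9.67702602e-01 -9.96098378e-04]
 [-2.26278776e-03 -4.39870340e-04 -9.99997343e-01]] [ 0.04376182 -0.05770374 -2.1348992 ]
 gilt [7, 4, 63, 56, 858] rect [473.  -92.2] [24.2 24.2] 75.4 circ [472.9 -92.2] 12.3
```

View pics/w4.png

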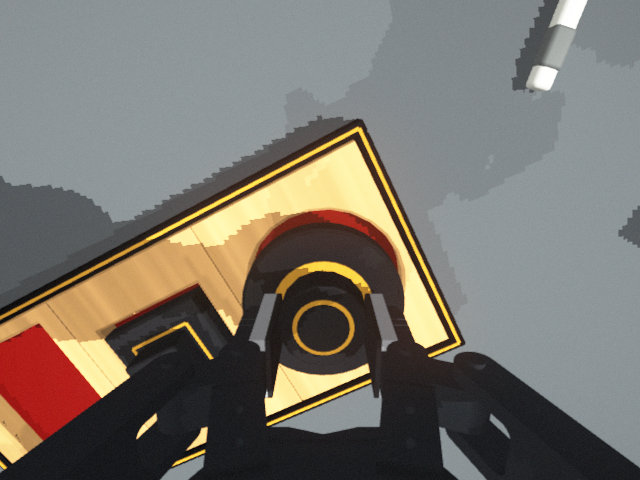

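The stone hovers over its pocket at (325,300), about 1 mm from centre. I nudge it and lower gently.

Request:
drive_tool(motion=[0,0.08,0.5,0,0,0,0,0,0.4,0,0,0,0,0,0.3,0,0,0,0,0,0.3,0,0,0,0,0,0.2,0,0,0,0,0,0,0,0,0])

```text
clock: 9.0
eef_pos: [0.472, -0.0913, 0.0319]
orientation: [[-0.968, 0.252, -0.001], [0.252, 0.968, 0.0], [0.001, 0.0, -1.0]]
force: [-0.1, 0.1, -1.6]
finger_gap: 0.399
grasp_force: 50.4
```

Request:
drive_tool(motion=[0,0,0.1,0,0,0,0,0,0.05,0,0,0,0,0,0,0,0,0])

```text
clock: 9.3
eef_pos: [0.4722, -0.0914, 0.0308]
orientation: [[-0.968, 0.252, -0.0], [0.252, 0.968, 0.0], [0.0, 0.0, -1.0]]
force: [0.1, 0.5, -2.6]
finger_gap: 0.395
grasp_force: 50.4
```

Request:
drive_tool(motion=[0,0,0.1,0,0,0,0,0,0,0,0,0])

```text
clock: 9.5
eef_pos: [0.4723, -0.0914, 0.0298]
orientation: [[-0.968, 0.252, 0.0], [0.252, 0.968, -0.0], [-0.0, -0.0, -1.0]]
force: [0.0, -0.1, -2.5]
finger_gap: 0.397
grasp_force: 50.5
```

Request:
drive_tool(motion=[0,0,0.1,0,0,0,0,0,0,0,0,0])

```text
clock: 9.7
eef_pos: [0.4723, -0.0914, 0.0297]
orientation: [[-0.968, 0.252, -0.001], [0.252, 0.968, 0.0], [0.001, -0.0, -1.0]]
force: [-4.0, 2.4, 6.5]
finger_gap: 0.397
grasp_force: 51.5
```

Contact came at exactly the felt height, so I release and rise.

Request:
drive_tool(motion=[0,0,0,0,0,0,0,0,0,0,0,0,0,0,0,0,0,0,0,0,0,0,0,0], grip=-0.2)

```text
clock: 10.1
eef_pos: [0.4723, -0.0914, 0.0288]
orientation: [[-0.968, 0.252, 0.0], [0.252, 0.968, -0.0], [-0.0, -0.0, -1.0]]
force: [0.3, 0.9, 0.2]
finger_gap: 0.602
grasp_force: 0.0
```

Request:
drive_tool(motion=[0,0,-0.5,0,0,0,0,0,-1.5,0,0,0,0,0,-3,0,0,0,0,0,-4,0,0,0,0,0,-4,0,0,0,0,0,-3,0,0,0,0,0,-1,0,0,0,0,0,0,0,0,0,0,0,0,0,0,0])

```text
clock: 11.0
eef_pos: [0.4713, -0.091, 0.1972]
orientation: [[-0.968, 0.252, -0.002], [0.252, 0.968, 0.001], [0.003, 0.0, -1.0]]
force: [-0.5, -0.2, -0.0]
finger_gap: 0.599
grasp_force: 0.0
```

```bash
python3 - <<'E'
from h import *
c=robot.capture("wrist"); o=robot.get_obs(); print(o["clock"],o["eef_pos"]); cv2.imwrite("pics/w5.png",c["img"])
print(px(c,[.473,-.0914,.043])); u,v=px(c,[.473,-.0914,.043]).astype(int); gilt(c,(u-25,v-25,50,50),.043)
E
```

```text
11.05 [ 0.47105316 -0.09087806  0.19662982]
[322.69829563 221.26823532]
 gilt [0, 0, 22, 38, 182] rect [ 462.2 -103.7] [11.7 32.6] 56.1 circ [465.5 -98.9] 16.3
 gilt [25, 0, 25, 39, 187] rect [468.6 -76.7] [34.5 14.6] 9.2 circ [469.8 -83.9] 17.3
 gilt [11, 10, 31, 30, 284] rect [472.6 -91.1] [24.4 24.3] 75.4 circ [472.6 -91.4] 12.6
```

View pics/w5.png

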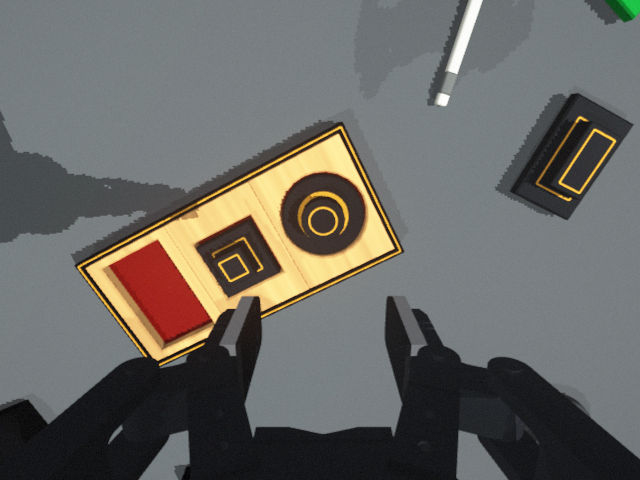

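The round stone lies home at (322,213), with its ring size and height as expected. Now the rectangular stone, at (568,160) in this view.

Request:
drive_tool(motion=[0.35,1.6,0,0,0,0,0.7,3.4,0,0,0,0,0.9,4.2,0,0,0,0,0.9,4.2,0,0,0,0,0.9,4.2,0,0,0,0,0.75,3.4,0,0,0,0,0,0,0,0,0,0.11,0,0,0,0,0,0.12,0,0,0,0,0,0.12,0,0,0,0,0,0.093,0,0,0,0,0,0,0,0,0,0,0,0])

```text
clock: 12.25
eef_pos: [0.4808, 0.1232, 0.1973]
orientation: [[-0.767, 0.641, -0.003], [0.641, 0.767, -0.0], [0.002, -0.002, -1.0]]
force: [0.9, -0.6, 0.1]
finger_gap: 0.602
grasp_force: 0.0
```

```bash
python3 - <<'E'
from h import *
c=robot.capture("wrist"); o=robot.get_obs(); print(o["clock"],o["eef_pos"],o["orientation"])
u,v=px(c,[.481,.124,.032]).astype(int);print(u,v); gilt(c,(u-70,v-50,140,100),.032); gilt(c,(u-70,v-50,140,100),.016)
E
```

```text
12.3 [0.48101929 0.12315184 0.19763593] [[-7.67277908e-01  6.41311179e-01 -2.14107213e-03]
 [ 6.41312739e-01  7.67279589e-01 -5.52529611e-05]
 [ 1.60736660e-03 -1.41549121e-03 -9.99997706e-01]]
323 215
 gilt [50, 11, 43, 70, 486] rect [478.6 126.4] [34.7 59.1] 50.1 circ [478.3 126.3] 33.5
 gilt [58, 22, 28, 57, 468] rect [481.3 124.1] [22.3 48.5] 49.6 circ [481.1 124. ] 26.0
 gilt [50, 11, 43, 70, 486] rect [481.5 124. ] [36.5 62.1] 50.1 circ [481.2 123.9] 35.3
 gilt [58, 22, 28, 57, 468] rect [484.4 121.6] [23.4 51. ] 49.6 circ [484.2 121.4] 27.3
```

Request:
drive_tool(motion=[0.03,0.08,1,0,0,0,0,0,3,0,0,0,0,0,4,0,0,0,0,0,4,0,0,0,0,0,3,0,0,0,0,0,1.5,0,0,0,0,0,0.7,0,0,0,0,0,0.4,0,0,0,0,0,0.1,0,0,0,0,0,0,0,0,0,0,0,0,0,0,0])

```text
clock: 13.4
eef_pos: [0.4827, 0.124, 0.0227]
orientation: [[-0.766, 0.642, 0.002], [0.642, 0.766, 0.0], [-0.001, 0.001, -1.0]]
force: [-1.0, 0.1, 0.6]
finger_gap: 0.6
grasp_force: 0.0
```

Request:
drive_tool(motion=[0,0,0,0,0,0,0,0,0,0,0,0,0,0,0,0,0,0,0,0,0,0,0,0,0,0,0,0,0,0,0,0,0,0,0,0,0,0,0,0,0,0], grip=1, newtons=60)

```text
clock: 14.1
eef_pos: [0.4825, 0.124, 0.0227]
orientation: [[-0.766, 0.642, 0.001], [0.642, 0.766, -0.0], [-0.001, 0.001, -1.0]]
force: [-1.6, -0.4, 6.6]
finger_gap: 0.33
grasp_force: 60.4
```

Request:
drive_tool(motion=[0,0,-0.3,0,0,0,0,0,-0.7,0,0,0,0,0,-2,0,0,0,0,0,-4,0,0,-0.1,0,0,-4,0,0,-0.12,0,0,-4,0,0,-0.12,0,0,-2,0,0,-0.12,0,0,-0.5,0,0,-0.12,0,0,0,0,0,-0.12,0,0,0,0,0,-0.12,0,0,0,0,0,-0.098,0,0,0,0,0,0])

```text
clock: 15.3
eef_pos: [0.4813, 0.124, 0.1964]
orientation: [[-0.976, -0.218, -0.001], [-0.218, 0.976, -0.0], [0.001, 0.0, -1.0]]
force: [0.4, -0.2, -4.0]
finger_gap: 0.326
grasp_force: 60.1
```

Request:
drive_tool(motion=[0.2,-1.2,0,0,0,0,0.4,-2.8,0,0,0,0,0.6,-4.2,0,0,0,0,0.65,-4.2,0,0,0,0,0.65,-4.2,0,0,0,0,0.65,-4.2,0,0,0,0,0.65,-4.2,0,0,0,0,0.65,-4.2,0,0,0,0,0.6,-4.2,0,0,0,0,0.4,-3,0,0,0,0,0.18,-1.4,0,0,0,0,0,0,0,0,0,0])

```text
clock: 16.5
eef_pos: [0.509, -0.259, 0.1966]
orientation: [[-0.977, -0.215, -0.0], [-0.215, 0.977, 0.0], [0.0, 0.0, -1.0]]
force: [-0.5, -0.1, -2.7]
finger_gap: 0.33
grasp_force: 60.2
```

```bash
python3 - <<'E'
from h import *
c=robot.capture("wrist"); o=robot.get_obs(); p=o["eef_pos"]; print(o["clock"],p,o["orientation"],o["finger_gap"]); cv2.imwrite("pics/w6.png",c["img"])
u,v=px(c,p+[0,0,.0093]).astype(int);print(u,v); gilt(c,(u-55,v-75,110,130),p[2]+.0093); gilt(c,(u-60,v-90,120,150),p[2]-.0067)
E
```

```text
16.55 [ 0.50900975 -0.25750723  0.19645584] [[-9.76300980e-01 -2.16415947e-01 -7.31144034e-04]
 [-2.16416611e-01  9.76300592e-01  1.00223562e-03]
 [ 4.96916583e-04  1.13671533e-03 -9.99999230e-01]] 0.3294312006241649
326 321
 gilt [9, 0, 5, 47, 180] rect [ 490.6 -278.9] [18.9  1.5] 10.6 circ [ 490.5 -278.6] 9.5
 gilt [91, 0, 5, 47, 195] rect [ 483.8 -248.3] [18.9  1.5] 14.2 circ [ 483.9 -248.6] 9.5
 gilt [23, 18, 58, 109, 1536] rect [ 508.7 -258.8] [48.5 22.4] 12.5 circ [ 508.8 -258.8] 26.1
 gilt [14, 3, 87, 59, 873] rect [ 491.  -262.7] [26.4 36.4] 12.4 circ [ 491.4 -262.7] 22.0
 gilt [28, 33, 58, 109, 1536] rect [ 517.6 -256.9] [54.2 25.1] 12.5 circ [ 517.7 -256.9] 29.2
```

View pics/w6.png

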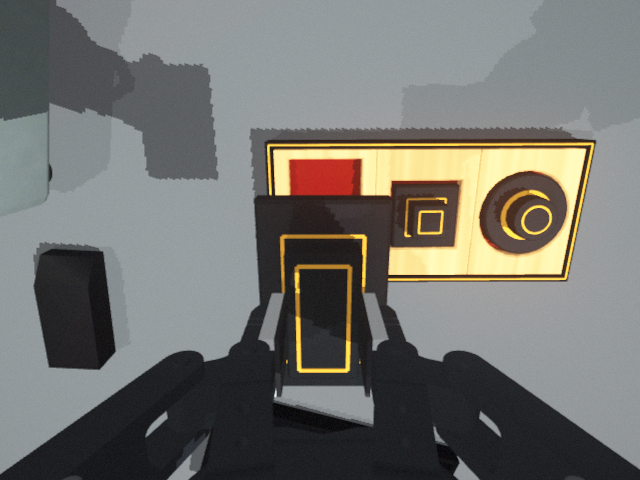

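```bash
python3 - <<'E'
from h import *
c=robot.capture("wrist"); o=robot.get_obs(); p=o["eef_pos"]; print(p,o["orientation"][:2,1],o["force"])
gilt(c,(285,255,80,125),p[2]+.0093)
print("square:"); gilt(c,(396,190,60,50),.043); print("round"); gilt(c,(515,195,40,45),.043);print("rim");gilt(c,(250,120,380,180),.024)
E
```

```text
[ 0.50908822 -0.25660973  0.19640556] [-0.21772259  0.97600989] [ 0.82306442  0.13143719 -3.46814448]
 gilt [76, 0, 4, 38, 116] rect [ 485.7 -246.9] [15.3  1.2] 14.2 circ [ 485.6 -246.7] 7.7
 gilt [9, 9, 58, 109, 1531] rect [ 508.7 -257.3] [48.4 22.4] 12.5 circ [ 508.8 -257.3] 26.1
square:
 gilt [6, 7, 44, 40, 251] rect [ 489.6 -178.8] [32.4 32.9] 12.5 circ [ 489.5 -178.9] 22.3
 gilt [56, 17, 4, 33, 72] rect [ 489.5 -153.1] [27.   2.5] 18.5 circ [ 489.2 -151.9] 13.5
 gilt [19, 20, 27, 25, 286] rect [ 493.  -173.5] [20.1 20.9] 12.5 circ [ 492.7 -173.4] 13.4
round
 gilt [17, 0, 17, 6, 41] rect [453.1 -92.6] [14.   3.1] 83.7 circ [454.4 -92.8] 7.0
 gilt [4, 10, 31, 30, 298] rect [472.4 -90.5] [24.8 24. ] 21.4 circ [472.3 -90.4] 12.6
 gilt [0, 40, 9, 5, 28] rect [490.  -97.2] [7.9 2.9] 76.7 circ [489.  -96.9] 3.9
rim
 gilt [15, 22, 328, 139, 2285] rect [ 491.7 -173.6] [121.3 266.1] 12.5 circ [ 491.3 -173.6] 144.9
 gilt [21, 27, 314, 128, 19284] rect [ 491.1 -174.2] [111.5 255.3] 12.7 circ [ 491.1 -174.1] 138.5
 gilt [248, 69, 51, 51, 519] rect [471.5 -94.1] [33.6 44.2] 78.2 circ [472.6 -88.8] 22.3
 gilt [152, 77, 44, 40, 251] rect [ 493.2 -172.7] [34.5 35. ] 12.5 circ [ 493.1 -172.8] 23.7
 gilt [269, 85, 31, 30, 298] rect [474.8 -78.8] [26.4 25.6] 21.4 circ [474.7 -78.7] 13.4
 gilt [165, 90, 27, 25, 286] rect [ 496.8 -167.1] [21.4 22.2] 12.5 circ [ 496.4 -166.9] 14.3
 gilt [30, 114, 87, 59, 878] rect [ 553.9 -247.2] [55.4 76.5] 12.5 circ [ 554.8 -247.1] 46.1
 gilt [44, 144, 58, 36, 587] rect [ 571.1 -243.7] [34.5 52.1] 12.5 circ [ 572.5 -243.3] 30.3
```

Request:
drive_tool(motion=[-0.14,0.02,1,0,0,0,0,0,3,0,0,0,0,0,4,0,0,0,0,0,3.3,0,0,0,0,0,2,0,0,0,0,0,0.8,0,0,0,0,0,0.2,0,0,0,0,0,0,0,0,0,0,0,0,0,0,0,0,0,0,0,0,0])

```text
clock: 17.6
eef_pos: [0.5117, -0.2572, 0.0552]
orientation: [[-0.976, -0.219, 0.002], [-0.219, 0.976, -0.002], [-0.002, -0.002, -1.0]]
force: [-0.4, 0.3, -3.5]
finger_gap: 0.328
grasp_force: 60.1
```

```bash
python3 - <<'E'
from h import *
c=robot.capture("wrist"); o=robot.get_obs(); p=o["eef_pos"]; print(p,o["orientation"][:2,1],o["force"]); cv2.imwrite("pics/w7.png",c["img"])
gilt(c,(285,255,80,125),p[2]+.0093)
E
```

```text
[ 0.51150118 -0.25713939  0.05498873] [-0.21844979  0.9758467 ] [ 0.26218419 -0.32222975 -2.70396706]
 gilt [77, 0, 3, 38, 114] rect [ 488.3 -246.5] [15.4  0.8] 14.4 circ [ 488.3 -246.5] 7.7
 gilt [9, 9, 58, 109, 1528] rect [ 511.4 -257.1] [48.6 22.4] 12.8 circ [ 511.5 -257.1] 26.2
```

View pics/w7.png

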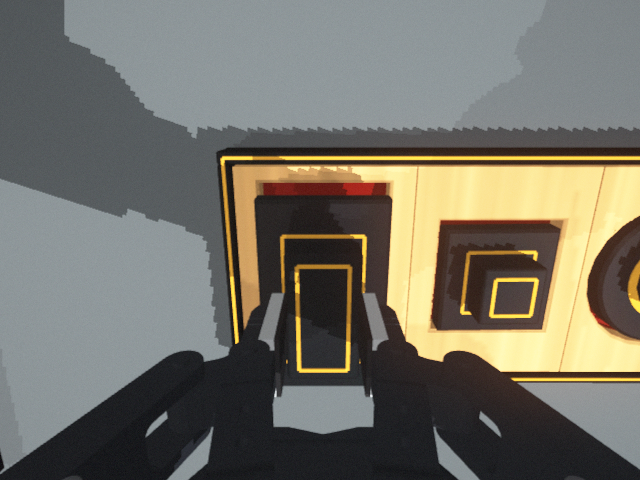

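Request:
drive_tool(motion=[0.08,0,0.5,0,0,0,0,0,0.5,0,0,0,0,0,0.4,0,0,0,0,0,0.3,0,0,0,0,0,0.1,0,0,0,0,0,0,0,0,0])

```text
clock: 18.25
eef_pos: [0.5099, -0.2567, 0.0355]
orientation: [[-0.976, -0.218, -0.0], [-0.218, 0.976, 0.0], [0.0, 0.0, -1.0]]
force: [0.3, -0.1, -3.0]
finger_gap: 0.333
grasp_force: 60.2
```

Request:
drive_tool(motion=[0,0,0.1,0,0,0,0,0,0.05,0,0,0,0,0,0,0,0,0])

```text
clock: 18.55
eef_pos: [0.5101, -0.2569, 0.0343]
orientation: [[-0.976, -0.218, 0.0], [-0.218, 0.976, -0.0], [-0.0, -0.0, -1.0]]
force: [0.5, -0.2, -2.7]
finger_gap: 0.33
grasp_force: 60.2
```

Request:
drive_tool(motion=[0,0,0.06,0,0,0,0,0,0,0,0,0])

```text
clock: 18.75
eef_pos: [0.5101, -0.2569, 0.0338]
orientation: [[-0.976, -0.218, 0.0], [-0.218, 0.976, -0.0], [-0.0, -0.0, -1.0]]
force: [-0.2, 0.3, -1.8]
finger_gap: 0.327
grasp_force: 60.2
```

Request:
drive_tool(motion=[0,0,0.06,0,0,0,0,0,0,0,0,0])

```text
clock: 18.95
eef_pos: [0.5101, -0.2569, 0.0337]
orientation: [[-0.976, -0.219, -0.0], [-0.219, 0.976, 0.0], [0.0, 0.0, -1.0]]
force: [-2.6, 0.7, 2.9]
finger_gap: 0.329
grasp_force: 61.0
```

Request:
drive_tool(motion=[0,0,0.06,0,0,0,0,0,0,0,0,0])

```text
clock: 19.15
eef_pos: [0.5102, -0.2569, 0.0337]
orientation: [[-0.976, -0.219, -0.001], [-0.219, 0.976, 0.0], [0.001, 0.0, -1.0]]
force: [-4.1, 2.7, 7.3]
finger_gap: 0.332
grasp_force: 61.5
```

The stone is seated at the felt height (0.0337), so I release and rise.

Request:
drive_tool(motion=[0,0,0,0,0,0,0,0,0,0,0,0,0,0,0,0,0,0,0,0,0,0,0,0], grip=-0.2)

```text
clock: 19.55
eef_pos: [0.5101, -0.2569, 0.0324]
orientation: [[-0.976, -0.218, 0.0], [-0.218, 0.976, -0.0], [-0.0, -0.0, -1.0]]
force: [0.4, -1.1, -0.7]
finger_gap: 0.603
grasp_force: 0.0
```

Request:
drive_tool(motion=[0,0,-0.5,0,0,0,0,0,-1.5,0,0,0,0,0,-3,0,0,0,0,0,-4,0,0,0,0,0,-4,0,0,0,0,0,-3,0,0,0,-2,0,-1,0,0,0,-3,0,0,0,0,0,0,0,0,0,0,0,0,0,0,0,0,0])

```text
clock: 20.55
eef_pos: [0.5589, -0.2458, 0.2033]
orientation: [[-0.976, -0.219, 0.0], [-0.219, 0.976, -0.001], [-0.0, -0.001, -1.0]]
force: [-0.4, -0.2, 0.3]
finger_gap: 0.598
grasp_force: 0.0
```

```bash
python3 - <<'E'
from h import *
c=robot.capture("wrist"); o=robot.get_obs(); print(o["clock"],o["eef_pos"],o["force"]); cv2.imwrite("pics/w8.png",c["img"])
for p in [(.510,-.257),(.473,-.0914),(.492,-.174)]:
    u,v=px(c,[*p,.043]).astype(int); print(p,u,v); gilt(c,(max(u-35,0),v-45,70,90),.043)
E
```

```text
20.6 [ 0.55842657 -0.24581761  0.20282676] [-0.61616899 -0.02520137 -0.4765126 ]
(0.51, -0.257) 322 154
 gilt [13, 4, 46, 77, 548] rect [ 508.  -257.5] [58.3 34.8] 12.5 circ [ 508.1 -257.7] 33.4
 gilt [0, 8, 3, 82, 118] rect [ 519. -283.] [62.7  1.6] 11.0 circ [ 519.2 -283.8] 31.4
 gilt [21, 13, 30, 63, 558] rect [ 509.2 -257.3] [47.9 22.5] 13.3 circ [ 509.2 -257.4] 25.9
(0.473, -0.0914) 538 155
 gilt [0, 0, 14, 7, 49] rect [ 448.5 -125.6] [4.3 9.9] 12.7 circ [ 447.9 -125.8] 5.1
 gilt [0, 0, 70, 90, 1227] rect [473.  -88.3] [68.5 54.5] 12.7 circ [476.1 -87.4] 40.8
 gilt [0, 15, 47, 55, 539] rect [ 473.1 -104.6] [41.7 30.6] 4.9 circ [472.7 -99. ] 20.9
 gilt [22, 28, 32, 33, 310] rect [472.1 -90.5] [24.8 24. ] 23.2 circ [472.1 -90.5] 12.5
(0.492, -0.174) 430 155
 gilt [0, 0, 70, 90, 2059] rect [ 492.3 -174. ] [71.9 56. ] 16.0 circ [ 492.3 -174. ] 45.6
 gilt [9, 23, 45, 43, 300] rect [ 491.9 -178.3] [32.3 32.6] 12.7 circ [ 491.9 -178.3] 22.2
 gilt [23, 33, 28, 27, 305] rect [ 492.3 -173.7] [20.  20.8] 12.7 circ [ 492.3 -173.7] 13.3
```

View pics/w8.png

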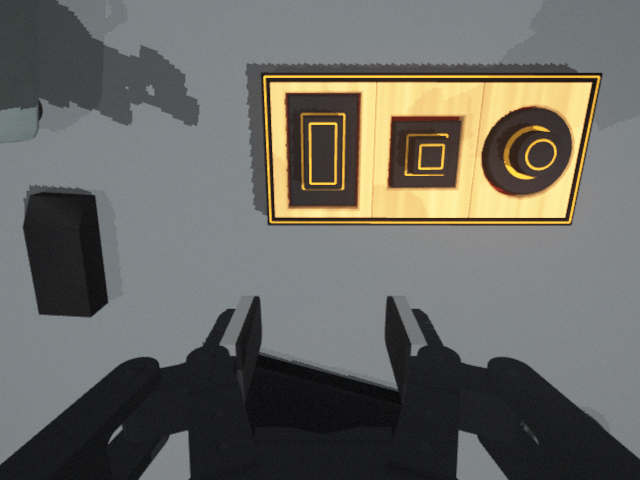

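All three stones lie flat in their nests: rectangular at (323,152), square at (427,155), round at (533,152). The gripper is clear, so I hand in.

```bash
python3 -c "
from workcell import robot
print(robot.hand_in())"
```

```text
the job is handed in; nothing more can be done
None
```

The round and rectangular black gilt stones are both set down in their matching nests, flat, boss up and at felt height; the square stone and everything else were left in place, and I handed the job in at about 20.6 s (no verdict was returned).

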